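# Manual eject of a stuck cassette

### The job

The analyser has lost power with a cassette inside. Take the hex-handled driver from the stand, feel along the service slot in the top cover with its tip until it drops into the hole of the carriage underneath, and draw the carriage forward as far as it goes, so that the cassette stands out of the mouth. Hang the driver back in its stand, take the cassette out and set it down flat (do not drop it) in the empty compartment of the black tray, leaving the other tools, the spare cassette and the multimeter as they are.

Things in the scene. Friction and masses are not known exactly. Their poses are not given: they have to be found in the camera images.
- analyser: white plastic bench-top cassette analyser, fixed, 310 x 200 x 95 mm. Origin: centre of its underside on the table; x points to its rear, y to its left, z up. Its front (-x) face holds the bay mouth. The only opening in the flat top cover is the service slot. On the cover's left a tilted display head (x -100 to 5, y 36 to 98 mm) rises to 146 mm above the table; else the cover is flat.
- slot (a point): centre of the service slot, on the cover's top surface (95 mm above the table). The slot is 124 mm long along the analyser's x, 16 mm wide, through a cover 6 mm thick. 10 mm below the cover's top lies the flat slippery steel plate of the carriage, filling the slot from end to end at the start. Its one hole is hidden by the depth and may be anywhere from 3 to 53 mm behind (+x of) this point.
- slot_rear (a point): rear (+x) end of the service slot, in its middle, on the cover's top surface. The hole in the carriage plate is 13 mm along the slot and 22 mm across, centred across the slot. A tip in it sinks 6 mm below the plate and stands on a fixed deck, 16 mm below the cover's top.
- slot_front (a point): front (-x) end of the service slot, in its middle, on the cover's top surface. The carriage slides only along the analyser's x, resists with about 9 N and stays where it is left. It stops when its hole is 8 mm short of (+x of) this point. After some free travel its ejector pushes the cassette from behind; at the stop the cassette stands 45 mm out of the mouth.
- mouth (a point): middle of the lower edge of the bay mouth in the analyser's front face (bay floor, 45 mm above the table, axes as the analyser's). The bay is 50 mm wide and 30 mm high. A lip 30 mm wide and 5 mm thick, level with the bay floor, runs 48 mm out from it to -x and carries the cassette as it comes out.
- cassette: grey plastic cassette, 90 (x) x 46 (y) x 26 mm (z), 0.15 kg. Origin: centre of its underside; z up. At the start it lies in the bay with its front end 3 to 10 mm inside the mouth, its long axis along the analyser's x, too deep to be gripped.
- driver: ball-end driver with a black six-sided handle, hanging upright in one of the three holes of the stand; 0.11 kg. Origin: on its axis at the underside of the handle's collar, z up along the handle. Collar 30 mm in diameter and 5 mm high, then the handle, 26 mm across flats, to 75 mm above the origin; two of the flats face +y and -y of the body. Steel shank 7 mm in diameter from the origin down to the round tip at z = -70 mm.
- driver_tip (a point): end of the driver's tip (70 mm below the underside of its collar)
- stand: steel bench stand, fixed, 210 (x) x 90 (y) x 95 mm high, open at its long sides; it may stand left or right of the analyser. Origin: centre of its underside, z up. Top plate 5 mm thick with three holes of 17 mm diameter on its x axis at x = -65, 0 and +65 mm; each tool hangs by its collar on the top plate, in any of the holes.
- tray: black plastic open tray, fixed, 232 (x) x 168 (y) x 30 mm high, on the other side of the analyser from the stand. Origin: centre of its underside, z up; walls and floor 4 mm thick. A divider across the middle (at x = 0) makes two compartments, 110 (x) x 160 mm (y) each. The one at +x holds the spare cassette; the one at -x, with its centre at x = -57 mm, is empty.
- spare: spare cassette in the +x compartment of the tray, like the other; leave it. Origin: centre of its underside.
- nut_driver: nut driver with a thick round handle 36 mm in diameter and 58 mm high, hanging in the stand; leave it. Its 14 mm socket does not fit the carriage's hole. Origin: underside of its handle, on its axis.
- ball_drift: drift with a ball handle 40 mm in diameter, 47 mm high, hanging in the stand; leave it. Its blunt 14 mm shank does not fit the carriage's hole. Origin: underside of its collar, on its axis.
- multimeter: hand-held multimeter lying on its back on the table in front of the analyser, 85 (x) x 175 (y) x 47 mm; leave it. Origin: centre of its underside.

How it is judged (in metres and radians):
On the way, in this order (a step that is already met when the one before it is completed fails the run):
1. the driver's tip has dropped into the carriage's hole: over 3 mm below the plate's top, inside the service slot (z of driver_tip in the frame of analyser below 0.082 m and x of driver_tip in the frame of analyser between -0.04 and 0.09 m and y of driver_tip in the frame of analyser between -0.01 and 0.01 m), for 0.05 s.
2. the cassette stands at least 39 mm out of the mouth (x of cassette in the frame of mouth below 0.006 m), for 0.1 s.
At the end, for the whole second after the job is handed in: The driver hangs upright (within 0.12 rad) by its collar in a hole of the stand, the cassette lies flat (within 0.1 rad) on the floor of the tray's empty compartment, both released and at rest, and the other things are where they were (z of driver_tip in the frame of stand between 0.018 and 0.034 m and x of driver_tip in the frame of stand between -0.085 and 0.085 m and y of driver_tip in the frame of stand between -0.02 and 0.02 m and angle between driver's own z axis and vertical below 0.12 rad and x of cassette in the frame of tray between -0.099 and -0.015 m and y of cassette in the frame of tray between -0.07 and 0.07 m and z of cassette in the frame of tray between -0.002 and 0.009 m and angle between cassette's own z axis and vertical below 0.1 rad and linear speed of each of cassette, driver below 0.02 m/s and angular speed of driver below 0.2 rad/s and contact force between the fingers and cassette below 0.05 N and contact force between the fingers and driver below 0.05 N); the robot touches nothing.
It fails at once if the cassette is let go over the tray more than 18 mm above its floor (z of cassette in the frame of tray above 0.022 m and contact force between the fingers and cassette below 0.02 N and x of cassette in the frame of tray between -0.13 and 0.13 m and y of cassette in the frame of tray between -0.1 and 0.1 m).
It fails at once if the spare cassette is moved by more than 15 mm (distance of spare from where it was at the start of the episode above 0.015 m).
It fails at once if the multimeter is moved by more than 20 mm (distance of multimeter from where it was at the start of the episode above 0.02 m).
It fails at once if another tool in the stand is moved by more than 15 mm (distance of any of nut_driver, ball_drift from where it was at the start of the episode above 0.015 m).
It also fails if it takes over 72 s, if anything falls off the work surface, if the arm or the gripper's body presses on something with over 40 N, if the wrist force passes 120 N, or if a joint passes its speed limit or range.

### The arm

A 6-joint arm with a two-finger parallel gripper is mounted at the origin on the work surface. World frame = base frame: x ahead of the robot, y to its left, z up, the work surface at z = 0. Lengths are in m, angles in degrees, forces in N, time in s.
With the tool pointing down it reaches from about 0.275 to 0.725 m from the base axis. Payload 5.6 kg.
Tool frame: the origin (TCP) lies midway between the tips of the shut fingers; the grasp point (between the pads) lies 19 mm behind it (arm.grip_point_offset is the distance from the TCP to the grasp point, in m); z points along the fingers, y is the line along which they close (so a half turn about z gives the same grasp; the last joint's range is limited). The gripper opens to 85 mm and grips with 20 to 120 N. Pads are 22 mm wide; open, the fingers measure 114 mm over their backs; the gripper's body (76 mm by 85 mm) begins 54 mm behind the grasp point. The pads swing forward as they close: fully open they stand 13 mm farther back than shut.
Start: joints at [81.566, 14.616, 6.199, 0, -81.583, -16.306], TCP at [0.23, 0.5, 0.231] pointing down, gripper open.
Joint ranges: [-168.99, 168.99], [-69.2, 112.95], [-62.41, 85.93], [-164.36, 98.24], [-168.68, -3.75], [-174.98, 174.98]. Speed limits (degrees/s): [147.25, 147.25, 180, 180, 180, 180].

### API

Orientations are given as [roll, pitch, yaw] about the fixed x, y, z axes, in that order (R = Rz(yaw) Ry(pitch) Rx(roll)).
In Python, from cell import arm, vision gives the robot as it stands. The module is installed in compiled form; this text tells all that it offers.
- The arm moves only by the tool apply_moves, never from a script. Its argument "rows" is a list of rows, each a list of 3 entries, a list of its own where there are three numbers: the shift along the tool's x, y, z in mm, then the turn, a rotation vector about the tool's x, y, z in rad, then the opening, from 0 (shut) to 1 (fully open). In form: [[[dx, dy, dz], [ax, ay, az], claw], ...]. A call has 1 to 20 rows; each row is the pose to reach, as a shift and turn from the pose commanded when the call began, along the tool's axes at that moment; what a row does not reach only later rows make up. A row lasts 1/8 s, in which the tool goes at most 62.5 mm and 10.7 degrees, less where a joint would pass 70% of its speed; a pose out of reach is approached as far as the arm can. A call with a gripper value outside its range is refused whole. The fingers move at their own pace and stop on an object; the grip force is fixed at half the most. Time passes only in rows, so rows that repeat a pose let the fingers close. It gives the time, the measured TCP pose, the force, the opening and the grip force at its end, in the units of the state.
- arm.get_state(): the state, without advancing time (a new reading comes with each control period).
- vision.snapshot(name): name is "scene" or "top"; returns the picture (420x560x3 uint8, red, green, blue); there is no depth.
- vision.camera_info(name): a dict with "fx", "fy", "cx", "cy" (pixels), "world_from_camera" (4x4, takes a point from camera to world coordinates). Camera axes: x right, y down, z forward; pixel columns grow to the right and rows downward; lengths in m; the calibration is good to about 2 mm. A picture is of the moment at which its call begins. camera_info takes no time and is no camera call.
- arm.job_done(): hands the job in; it is judged then, once.
The state is a dict: "time": time; "joint_positions": joint angles; "qd": joint speeds; "tau": joint torques, N m; "position": TCP position; "eef_rot": TCP orientation; "force": force on the tool from outside, world axes, zero at the start; "ft_torque": the same for the moment, N m; "finger_gap": opening from 0.0 (shut) to 1.0 (fully open); "finger_force": force on a finger pad.
Only numpy, scipy, OpenCV 4.12 (cv2) and the standard library are available. Lean on these libraries where they do the work, as an engineer would, in place of code of your own. Each camera call takes 0.05 s, during which the arm holds its last target. There are 200 camera calls.

## Working session

There is one attempt and no reset: what is moved stays moved. The work goes in short steps, Python scripts to look and compute and a tool call to move; the robot and the scene stay as the last step left them, time stands still between calls to the robot, and variables do not carry over. Pictures are saved under pics/ and viewed, at most 13 in all, crops included, and the job is handed in when it is done.

Besides the shell and the picture viewer there is one more tool, called after "Request:" as name(argument=value, ...), one argument or row to a line, values as JSON. apply_moves: Moves the arm, as the interface text tells. Its arguments: {"type":"object","properties":{"rows":{"type":"array"}},"required":["rows"]}

```bash
mkdir -p pics; python3 - <<'E'
from cell import arm, vision
import cv2, numpy as np
for n in("scene","top"):
    im=vision.snapshot(n); cv2.imwrite(f"pics/{n}0.png",im[:,:,::-1])
    c=vision.camera_info(n); print(n,c["fx"],c["fy"],c["cx"],c["cy"]); print(np.round(c["world_from_camera"],4).tolist())
print(arm.get_state(), arm.grip_point_offset)
E
```

```text
scene 532.293498850066 532.293498850066 284.87439116269223 210.25085318406
[[0.3957, 0.787, -0.4734, 1.0373], [0.9184, -0.3423, 0.1985, -0.2153], [-0.0058, -0.5133, -0.8582, 1.0501], [0.0, 0.0, 0.0, 1.0]]
top 413.75512467625055 413.75512467625055 275.16183227026056 210.90291551866196
[[0.0248, -0.9845, 0.1734, 0.3847], [-0.9997, -0.0231, 0.0118, -0.0168], [-0.0077, -0.1736, -0.9848, 0.9542], [0.0, 0.0, 0.0, 1.0]]
{'time': 0.1, 'joint_positions': array([ 8.15676972e+01,  1.46495402e+01,  6.13759093e+00, -2.27858373e-02,
       -8.15836828e+01, -1.63074866e+01]), 'qd': array([ 0.12282785,  0.02785514,  0.22069968,  0.11884401, -0.06965906,
        0.00390646]), 'tau': array([-3.26565474e-03, -3.87602413e+01,  2.38474363e+01,  5.37796766e+00,
       -3.74327326e-03, -4.27711200e-06]), 'position': array([0.22993709, 0.4991375 , 0.23048762]), 'eef_rot': array([ 1.79901887e+02, -5.22465538e-03, -2.47431388e+01]), 'force': array([-0.28226785,  0.55176861, -0.07428721]), 'ft_torque': array([-0.01484033,  0.02069637,  0.00554729]), 'finger_force': 0.0, 'finger_gap': 1.0004301934064734} 0.0187
```

View pics/scene0.png

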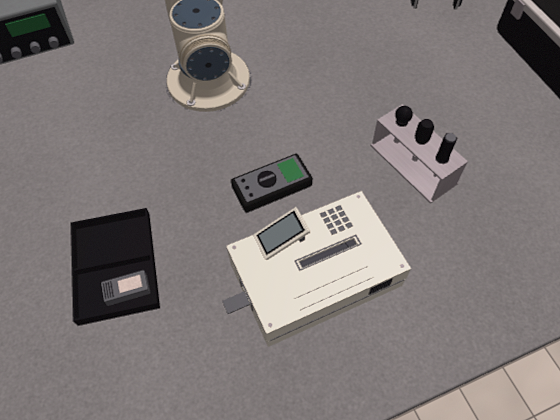

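View pics/top0.png

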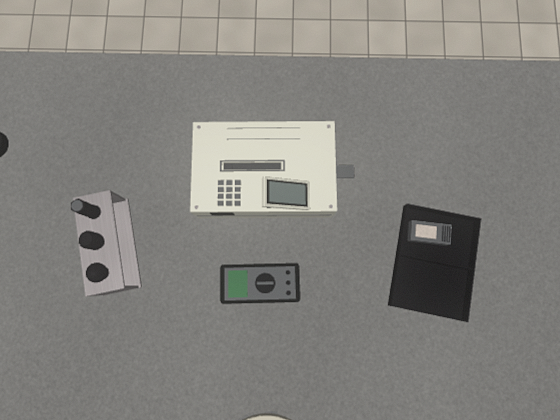

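The top view shows the analyser at (265,167) with the lip to the right at (346,171), so its -x points along world -y. The slot is at (252,166). The stand is on the left with the long hex driver at about (80,207), and the tray is on the right with its empty compartment near the robot. Next I'll measure these.

```bash
cat > h.py <<'E'
import numpy as np, cv2
from cell import arm, vision
def ray(cam,px):
    c=vision.camera_info(cam); T=np.array(c["world_from_camera"])
    d=T[:3,:3]@np.array([(px[0]-c["cx"])/c["fx"],(px[1]-c["cy"])/c["fy"],1.]); return T[:3,3],d
def plane(cam,px,z):
    o,d=ray(cam,px); return o+d*(z-o[2])/d[2]
def proj(cam,p):
    c=vision.camera_info(cam); q=np.linalg.inv(np.array(c["world_from_camera"]))@np.append(p,1)
    return np.array([c["fx"]*q[0]/q[2]+c["cx"],c["fy"]*q[1]/q[2]+c["cy"]])
E
python3 - <<'E'
from h import *
t=cv2.imread("pics/top0.png"); s=cv2.imread("pics/scene0.png")
def crop(im,x,y,w,h,k): return cv2.resize(im[y:y+h,x:x+w],(w*k,h*k),interpolation=cv2.INTER_CUBIC)
a=crop(t,212,152,80,24,5)   # 400x120
b=crop(t,60,185,80,110,5)   # 400x550
c=crop(s,370,100,100,100,4) #400x400
d=crop(s,285,225,80,40,5)
out=np.zeros((600,800,3),np.uint8)
out[:120,400:800]=a; out[:550,:400]=b; out[120:520,400:800]=c
cv2.imwrite("pics/crops.png",out)
hsv=cv2.cvtColor(t,cv2.COLOR_BGR2HSV)
m=((t.min(2)>165)).astype(np.uint8); m[:100]=0; m=cv2.morphologyEx(m,cv2.MORPH_OPEN,np.ones((3,3)))
cs,_=cv2.findContours(m,cv2.RETR_EXTERNAL,cv2.CHAIN_APPROX_NONE); k=max(cs,key=cv2.contourArea)
r=cv2.minAreaRect(k); bx=cv2.boxPoints(r); print("cover",r,[np.round(plane("top",p,.095),4).tolist() for p in bx])
g=cv2.cvtColor(t,cv2.COLOR_BGR2GRAY)
sub=(g[155:178,212:294]<130).astype(np.uint8); cs,_=cv2.findContours(sub,cv2.RETR_EXTERNAL,cv2.CHAIN_APPROX_NONE); k=max(cs,key=cv2.contourArea)
bx=cv2.boxPoints(cv2.minAreaRect(k))+[212,155]; print("slot",bx,[np.round(plane("top",p,.095),4).tolist() for p in bx])
np.set_printoptions(linewidth=300)
print(g[165,215:230],g[165,278:292]); print(g[155:178,250])
m=(g<40).astype(np.uint8); m[:,:380]=0; cs,_=cv2.findContours(m,cv2.RETR_EXTERNAL,cv2.CHAIN_APPROX_NONE); k=max(cs,key=cv2.contourArea)
bx=cv2.boxPoints(cv2.minAreaRect(k)); print("tray",bx,[np.round(plane("top",p,.03),4).tolist() for p in bx])
E
```

```text
cover ((262.6629333496094, 166.15415954589844), (89.80126953125, 146.2818603515625), 89.3839340209961) [[0.7296, 0.1874, 0.095], [0.7402, -0.1333, 0.095], [0.5404, -0.1352, 0.095], [0.5298, 0.1732, 0.095]]
slot [[223. 163.]
 [280. 163.]
 [280. 170.]
 [223. 170.]] [[0.6382, 0.1085, 0.095], [0.6409, -0.0143, 0.095], [0.6254, -0.0147, 0.095], [0.6226, 0.1077, 0.095]]
[216 217 218 223 202 113 147 214 172  84  89  95  93  92  94] [ 93  89 109 183 218 139 132 206 222 219 216 218 216 216]
[217 217 217 221 209 142 155 151 102  91  96  96  95  92 111 107 192 225 218 218 218 218 215]
tray [[392.58212 310.39755]
 [406.858   205.70792]
 [481.20285 215.84586]
 [466.92697 320.5355 ]] [[0.3341, -0.2661, 0.03], [0.5664, -0.304, 0.03], [0.547, -0.4705, 0.03], [0.3168, -0.4257, 0.03]]
```

View pics/crops.png

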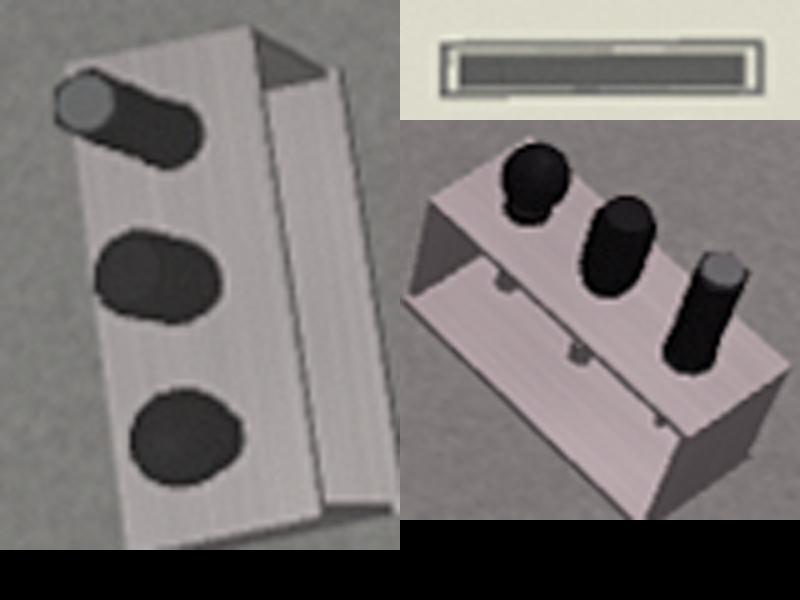

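The crops show the hex cap at about (77,205.6) in top and (450.7,137) in scene. The driver is in the end hole farthest from the robot. The slot's inner span is about 223.2 to 280.7 in columns, centred near row 165.2.

```bash
python3 - <<'E'
from h import *
np.set_printoptions(precision=4,suppress=True)
t=cv2.imread("pics/top0.png"); s=cv2.imread("pics/scene0.png")
def cap(im,x,y,lo=70,hi=135):   # grey cap blob
    b=5; g=cv2.cvtColor(im,cv2.COLOR_BGR2GRAY)
    w=g[y-8:y+9,x-8:x+9]; m=((w>70)&(w<125)).astype(np.uint8)
    n,l,st,c=cv2.connectedComponentsWithStats(m,connectivity=4); i=l[8,8]; print(st[i]); return c[i]+[x-8,y-8]
ct=cap(t,77,206); cs=cap(s,451,137); print(ct,cs)
for n,p in(("top",ct),("scene",cs)): print(n,plane(n,p,.170))
o1,d1=ray("top",ct);o2,d2=ray("scene",cs)
A=np.c_[d1,-d2]; k=np.linalg.lstsq(A,o2-o1,rcond=None)[0]; print("tri",o1+d1*k[0],o2+d2*k[1])
# stand plate corners from top crop
P=[plane("top",p,.095) for p in((110,190),(124.4,287.8),(85.5,295),(72,197))]; print("stand",P)
print("slot top",[plane("top",p,.095) for p in((223.2,165.3),(280.7,165.1),(252,165.2))])
# slot in scene
g=cv2.cvtColor(s,cv2.COLOR_BGR2GRAY); m=np.zeros_like(g); m[230:275,290:366]=(g[230:275,290:366]<110); 
c,_=cv2.findContours(m,cv2.RETR_EXTERNAL,cv2.CHAIN_APPROX_NONE); k=max(c,key=cv2.contourArea); r=cv2.minAreaRect(k); print(r,[plane("scene",p,.095) for p in cv2.boxPoints(r)],plane("scene",r[0],.095))
# lip in top
hs=t[160:185,337:360].astype(int); mm=(t[:,:,0].astype(int)); print(mm[171,330:362]); print(mm[158:185,346])
for n,p in(("nut",(0,0)),): pass
# frame line dir (outer) top row subpixel
gg=cv2.cvtColor(t,cv2.COLOR_BGR2GRAY).astype(float)
for c in (228,240,252,264,276): print(c,gg[156:175,c])
E
```

```text
[  0   1  14  16 135]
[  3   0  14  13 110]
[ 75.5037 205.437 ] [451.8818 134.7091]
top [0.5245 0.3794 0.17  ]
scene [0.522  0.3831 0.17  ]
tri [0.524  0.3779 0.1731] [0.5245 0.3802 0.1743]
stand [array([0.5731, 0.3471, 0.095 ]), array([0.369 , 0.2981, 0.095 ]), array([0.3526, 0.3765, 0.095 ]), array([0.556 , 0.4268, 0.095 ])]
slot top [array([0.6331, 0.1078, 0.095 ]), array([ 0.6363, -0.0159,  0.095 ]), array([0.6347, 0.0458, 0.095 ])]
((327.9859924316406, 253.1434783935547), (7.9838690757751465, 59.223289489746094), 66.97450256347656) [array([ 0.6293, -0.0148,  0.095 ]), array([0.626 , 0.1077, 0.095 ]), array([0.6434, 0.1058, 0.095 ]), array([ 0.6462, -0.0156,  0.095 ])] [0.6363 0.045  0.095 ]
[202 202 201 200 207 189 116 102 107 107 110 110 108 108 107 108 110 106
 110 109 106 107 107 103 111 126 127 128 125 127 127 123]
[128 123 122 122 128 129 113 112 112 105 106 106 106 110 105 109 106 109
 109  96 115 129 125 125 126 127 124]
228 [217. 218. 221. 206. 136. 162. 158. 101.  92.  92.  94.  94.  87. 134.
 122. 157. 211. 224. 218.]
240 [217. 217. 221. 209. 140. 153. 151. 103.  92.  94.  94.  91.  90. 132.
 118. 191. 225. 219. 218.]
252 [216. 217. 222. 208. 140. 151. 143.  97.  91.  95.  96.  95.  91. 127.
 116. 191. 224. 218. 217.]
264 [217. 218. 223. 207. 138. 179. 163.  95.  93.  94.  95.  98.  89. 125.
 114. 190. 225. 218. 217.]
276 [216. 217. 223. 190. 123. 172. 156.  96.  94.  96.  95.  93.  89. 138.
 115. 188. 225. 218. 218.]
```

```bash
cat >> h.py <<'E'
from scipy.spatial.transform import Rotation as Ro
def go(p,yaw=None,roll=180.):
    s=arm.get_state(); R=Ro.from_euler("xyz",s["eef_rot"],degrees=True)
    q=Ro.from_euler("xyz",[roll,0,s["eef_rot"][2] if yaw is None else yaw],degrees=True)
    print("shift mm",np.round(R.inv().apply(np.array(p)-s["position"])*1000,1),"turn",np.round((R.inv()*q).as_rotvec(),3))
E
python3 - <<'E'
from h import *
go((.525,.378,.231),13.8)
E
```

```text
shift mm [318.7 -13.5  -0.5] turn [ 0.002  0.    -0.673]
```

Request:
apply_moves(
  rows=[
    [[60,-3,0],[0,0,-0.15],1],
    [[120,-5,0],[0,0,-0.3],1],
    [[180,-8,0],[0,0,-0.45],1],
    [[240,-10,0],[0,0,-0.6],1],
    [[290,-12,0],[0,0,-0.67],1],
    [[318.7,-13.5,0],[0,0,-0.672],1],
    [[318.7,-13.5,0],[0,0,-0.672],1],
    [[318.7,-13.5,0],[0,0,-0.672],1],
  ],
)

```text
time: 1.1
position: [0.5248, 0.3785, 0.2308]
eef_rot: [180.0, 0.0, 13.8]
force: [-0.6, -0.1, -0.2]
finger_gap: 1.0
finger_force: 0.0
```

```bash
python3 - <<'E'
from h import *
go((.525,.378,.105),13.8)
t=vision.snapshot("top")[:,:,::-1]; s=vision.snapshot("scene")[:,:,::-1]
o=np.hstack([cv2.resize(t[160:260,40:140],(400,400),interpolation=cv2.INTER_CUBIC),cv2.resize(s[70:170,400:500],(400,400),interpolation=cv2.INTER_CUBIC)]); cv2.imwrite("pics/above.png",o)
E
```

```text
shift mm [  0.2   0.6 125.8] turn [ 0.     0.001 -0.001]
```

View pics/above.png

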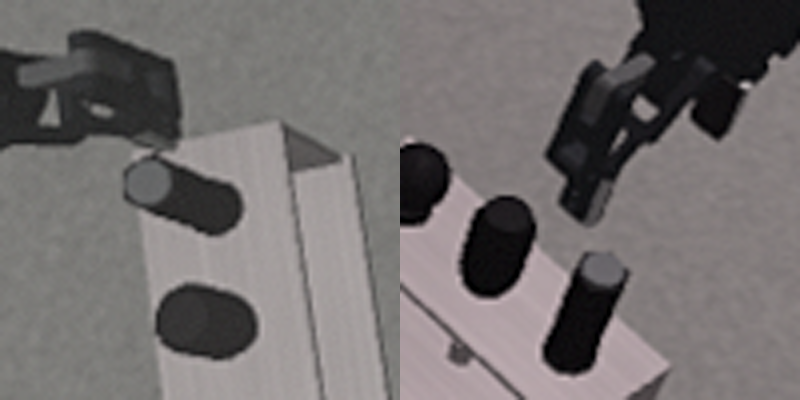

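The fingers are above the driver cap, at (148,182) in the top crop and (603,268) in the scene crop, and clear of it. The position matches the numbers, so I'll descend and grip.

Request:
apply_moves(
  rows=[
    [[0,0,40],[0,0,0],1],
    [[0,0,80],[0,0,0],1],
    [[0,0,110],[0,0,0],1],
    [[0,0,126],[0,0,0],1],
    [[0,0,126],[0,0,0],1],
    [[0,0,126],[0,0,0],0],
    [[0,0,126],[0,0,0],0],
    [[0,0,126],[0,0,0],0],
    [[0,0,126],[0,0,0],0],
    [[0,0,126],[0,0,0],0],
    [[0,0,126],[0,0,0],0],
  ],
)

```text
time: 2.58
position: [0.5256, 0.3785, 0.1062]
eef_rot: [-180.0, -0.1, 13.8]
force: [-1.5, -0.8, 5.2]
finger_gap: 0.31
finger_force: 59.3
```

Request:
apply_moves(
  rows=[
    [[0,0,-15],[0,0,0],0],
    [[0,0,-40],[0,0,0],0],
    [[0,0,-70],[0,0,0],0],
    [[0,0,-100],[0,0,0],0],
    [[0,0,-110],[0,0,0],0],
    [[0,0,-110],[0,0,0],0],
    [[0,0,-110],[0,0,0],0],
  ],
)

```text
time: 3.45
position: [0.5246, 0.3781, 0.2135]
eef_rot: [179.9, 0.2, 13.8]
force: [-0.2, -0.1, -1.6]
finger_gap: 0.308
finger_force: 59.1
```

```bash
python3 - <<'E'
from h import *
s0=arm.get_state(); print(s0["position"],s0["force"],s0["ft_torque"])
t=vision.snapshot("top")[:,:,::-1]; s=vision.snapshot("scene")[:,:,::-1]
p=s0["position"].copy(); p[2]-=.081
print("tip pred",proj("top",p),proj("scene",p))
a,b=[np.round(proj(n,p)).astype(int) for n in("top","scene")]
f=lambda im,c:cv2.resize(im[c[1]-40:c[1]+20,max(c[0]-30,0):c[0]+30],(400,400),interpolation=cv2.INTER_CUBIC)
cv2.imwrite("pics/lift.png",np.hstack([f(t,a),f(s,b)]))
go((.634,.098,.187),1.5)
E
```

```text
[0.5245914  0.37807442 0.21348686] [-0.16208573 -0.12137994 -1.64834094] [ 0.02495429 -0.01340223  0.05695866]
tip pred [ 85.10153674 208.87279767] [445.96124498 147.36577624]
shift mm [ 39.6 298.   27. ] turn [0.002 0.002 0.214]
```

View pics/lift.png

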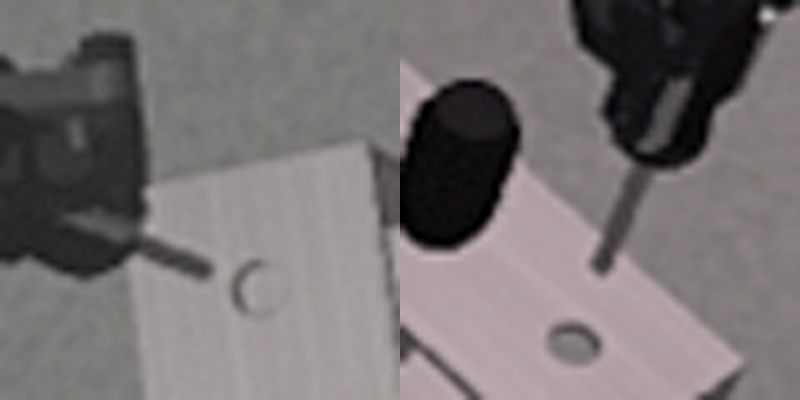

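The tip is at (86,209.5) in top and (446,147) in scene, within about 1 px of the prediction, so it sits straight in the grip. The free hole is at (93.7,212.5) in top and (442,158.5) in scene.

```bash
python3 - <<'E'
from h import *
print(plane("top",(93.7,212.5),.095),plane("scene",(442,158.5),.095))
E
```

```text
[0.52362002 0.37703013 0.095     ] [0.52662865 0.37766118 0.095     ]
```

Request:
apply_moves(
  rows=[
    [[5,40,0],[0,0,0.05],0],
    [[12,90,0],[0,0,0.1],0],
    [[20,140,0],[0,0,0.15],0],
    [[26,190,0],[0,0,0.2],0],
    [[33,240,0],[0,0,0.214],0],
    [[38,285,10],[0,0,0.214],0],
    [[39.6,298,20],[0,0,0.214],0],
    [[39.6,298,26],[0,0,0.214],0],
    [[39.6,298,26],[0,0,0.214],0],
    [[39.6,298,26],[0,0,0.214],0],
  ],
)

```text
time: 4.8
position: [0.6345, 0.0997, 0.1897]
eef_rot: [-180.0, -0.0, 1.6]
force: [0.1, 0.6, -0.6]
finger_gap: 0.301
finger_force: 59.2
```

```bash
python3 - <<'E'
from h import *
s0=arm.get_state(); print(s0["position"],s0["force"],s0["ft_torque"])
t=vision.snapshot("top")[:,:,::-1]; s=vision.snapshot("scene")[:,:,::-1]
p=s0["position"].copy(); p[2]-=.081
print("tip pred",proj("top",p),proj("scene",p))
a,b=[np.round(proj(n,p)).astype(int) for n in("top","scene")]
print(a,b)
f=lambda im,c:cv2.resize(im[c[1]-30:c[1]+30,c[0]-30:c[0]+30],(400,400),interpolation=cv2.INTER_CUBIC)
cv2.imwrite("pics/slot.png",np.hstack([f(t,a),f(s,b)]))
E
```

```text
[0.63451198 0.09968432 0.18974032] [ 0.10867429  0.61427365 -0.60960483] [ 0.05369896 -0.09212556  0.00501858]
tip pred [226.20044775 162.89642383] [352.78681856 239.53432642]
[226 163] [353 240]
```

View pics/slot.png

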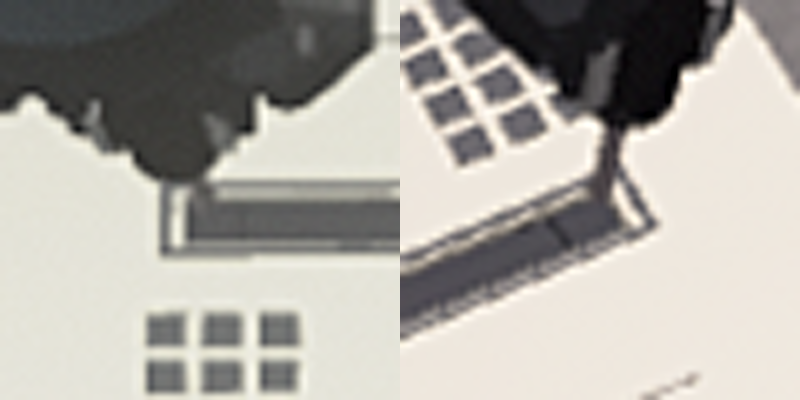

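Request:
apply_moves(
  rows=[
    [[0,0,10],[0,0,0],0],
    [[0,0,18],[0,0,0],0],
    [[0,0,21],[0,0,0],0],
    [[0,0,22.5],[0,0,0],0],
    [[0,0,23.5],[0,0,0],0],
    [[0,0,23.5],[0,0,0],0],
    [[0,0,23.5],[0,0,0],0],
  ],
)

```text
time: 5.78
position: [0.6348, 0.0984, 0.166]
eef_rot: [-180.0, -0.0, 1.5]
force: [-0.1, -1.1, -1.0]
finger_gap: 0.308
finger_force: 59.3
```

Request:
apply_moves(
  rows=[
    [[0,0,0.7],[0,0,0],0],
    [[0,0,1.4],[0,0,0],0],
    [[0,0,2],[0,0,0],0],
    [[0,0,2],[0,0,0],0],
    [[0,0,2],[0,0,0],0],
  ],
)

```text
time: 6.4
position: [0.6351, 0.0984, 0.1655]
eef_rot: [-180.0, -0.1, 1.5]
force: [-1.5, 0.2, 7.1]
finger_gap: 0.304
finger_force: 59.9
```

Request:
apply_moves(
  rows=[
    [[0,2,0.3],[0,0,0],0],
    [[0,4,0.3],[0,0,0],0],
    [[0,6,0.3],[0,0,0],0],
    [[0,8,0.3],[0,0,0],0],
    [[0,10,0.3],[0,0,0],0],
    [[0,10,0.3],[0,0,0],0],
  ],
)

```text
time: 7.15
position: [0.6344, 0.0881, 0.1626]
eef_rot: [180.0, 0.1, 1.5]
force: [0.0, 0.4, -0.7]
finger_gap: 0.305
finger_force: 59.3
```

Request:
apply_moves(
  rows=[
    [[0,0,1],[0,0,0],0],
    [[0,0,2],[0,0,0],0],
    [[0,0,3],[0,0,0],0],
    [[0,0,3],[0,0,0],0],
  ],
)

```text
time: 7.65
position: [0.6348, 0.0884, 0.1603]
eef_rot: [180.0, 0.0, 1.5]
force: [-0.6, 0.3, -1.3]
finger_gap: 0.306
finger_force: 59.3
```

Request:
apply_moves(
  rows=[
    [[0,2,0],[0,0,0],0],
    [[0,4,0],[0,0,0],0],
    [[0,6,0],[0,0,0],0],
    [[0,9,0],[0,0,0],0],
    [[0,12,0],[0,0,0],0],
    [[0,15,0],[0,0,0],0],
    [[0,18,0],[0,0,0],0],
    [[0,21,0],[0,0,0],0],
    [[0,24,0],[0,0,0],0],
    [[0,27,0],[0,0,0],0],
    [[0,30,0],[0,0,0],0],
  ],
)

```text
time: 9.02
position: [0.6355, 0.0617, 0.1605]
eef_rot: [-179.7, -0.0, 1.6]
force: [-0.8, 8.6, 0.4]
finger_gap: 0.303
finger_force: 59.7
```

Request:
apply_moves(
  rows=[
    [[0,3,0],[0,0,0],0],
    [[0,6,0],[0,0,0],0],
    [[0,9,0],[0,0,0],0],
    [[0,12,0],[0,0,0],0],
    [[0,15,0],[0,0,0],0],
    [[0,18,0],[0,0,0],0],
    [[0,21,0],[0,0,0],0],
    [[0,24,0],[0,0,0],0],
    [[0,27,0],[0,0,0],0],
    [[0,30,0],[0,0,0],0],
    [[0,33,0],[0,0,0],0],
    [[0,36,0],[0,0,0],0],
    [[0,39,0],[0,0,0],0],
    [[0,42,0],[0,0,0],0],
    [[0,45,0],[0,0,0],0],
    [[0,48,0],[0,0,0],0],
    [[0,51,0],[0,0,0],0],
    [[0,54,0],[0,0,0],0],
    [[0,57,0],[0,0,0],0],
    [[0,60,0],[0,0,0],0],
  ],
)

```text
time: 11.52
position: [0.6371, 0.0023, 0.1605]
eef_rot: [-179.6, -0.1, 1.6]
force: [-2.3, 11.9, 1.9]
finger_gap: 0.303
finger_force: 60.0
```

Request:
apply_moves(
  rows=[
    [[0,2,0],[0,0,0],0],
    [[0,4,0],[0,0,0],0],
    [[0,6,0],[0,0,0],0],
    [[0,8,0],[0,0,0],0],
    [[0,10,0],[0,0,0],0],
    [[0,12,0],[0,0,0],0],
    [[0,14,0],[0,0,0],0],
    [[0,14,0],[0,0,0],0],
  ],
)

```text
time: 12.52
position: [0.6375, -0.012, 0.1605]
eef_rot: [-179.6, -0.0, 1.6]
force: [-2.5, 11.0, 2.2]
finger_gap: 0.304
finger_force: 60.0
```

```bash
python3 - <<'E'
from h import *
s=vision.snapshot("scene")[:,:,::-1]; t=vision.snapshot("top")[:,:,::-1]
f=lambda im,x,y,w,h:cv2.resize(im[y:y+h,x:x+w],(400,400),interpolation=cv2.INTER_CUBIC)
cv2.imwrite("pics/out.png",np.hstack([f(s,200,240,100,100),f(t,300,120,100,100)]))
E
```

```text
(no output)
```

View pics/out.png

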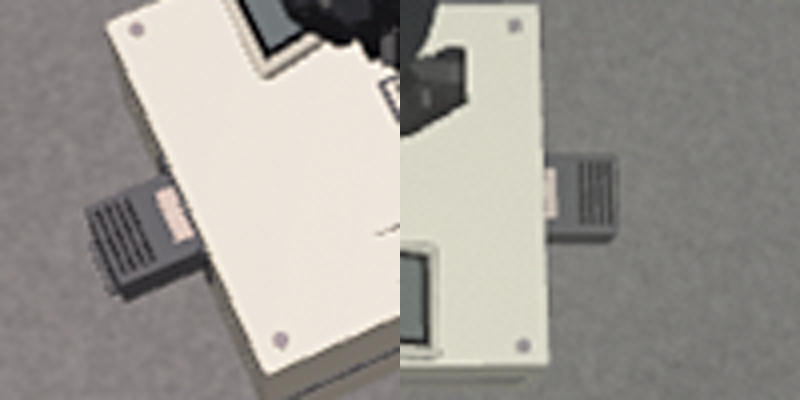

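The cassette now stands out of the mouth: in top it spans columns about 337 to 354 and rows 159 to 180. The carriage may not be at its stop yet, so I'll pull on.

Request:
apply_moves(
  rows=[
    [[0,1,0],[0,0,0],0],
    [[0,2,0],[0,0,0],0],
    [[0,3,0],[0,0,0],0],
    [[0,4,0],[0,0,0],0],
    [[0,4,0],[0,0,0],0],
  ],
)

```text
time: 13.25
position: [0.6374, -0.0139, 0.1604]
eef_rot: [-179.4, -0.1, 1.6]
force: [-2.7, 15.0, 2.4]
finger_gap: 0.308
finger_force: 60.5
```

Request:
apply_moves(
  rows=[
    [[0,1,0],[0,0,0],0],
    [[0,2,0],[0,0,0],0],
    [[0,2,0],[0,0,0],0],
    [[0,2,0],[0,0,0],0],
  ],
)

```text
time: 13.75
position: [0.6379, -0.0151, 0.1598]
eef_rot: [-179.4, -0.1, 1.6]
force: [-1.1, 16.8, 0.7]
finger_gap: 0.305
finger_force: 59.3
```

Request:
apply_moves(
  rows=[
    [[0,-3,0],[0,0,0],0],
    [[0,-6,0],[0,0,0],0],
    [[0,-7,0],[0,0,0],0],
    [[0,-7,0],[0,0,0],0],
  ],
)

```text
time: 14.25
position: [0.638, -0.0128, 0.1603]
eef_rot: [-179.8, -0.1, 1.5]
force: [0.7, 6.0, -1.6]
finger_gap: 0.305
finger_force: 59.4
```

Request:
apply_moves(
  rows=[
    [[0,-3,0],[0,0,0],0],
    [[0,-3,0],[0,0,0],0],
    [[0,-3,-5],[0,0,0],0],
    [[0,-3,-12],[0,0,0],0],
    [[0,-3,-25],[0,0,0],0],
    [[0,-3,-50],[0,0,0],0],
    [[0,-3,-55],[0,0,0],0],
    [[0,-3,-55],[0,0,0],0],
    [[0,-3,-55],[0,0,0],0],
  ],
)

```text
time: 15.38
position: [0.637, -0.0115, 0.2144]
eef_rot: [-180.0, 0.1, 1.5]
force: [0.5, 0.2, -0.7]
finger_gap: 0.304
finger_force: 59.4
```

```bash
python3 - <<'E'
from h import *
s0=arm.get_state(); print(s0["position"],s0["force"])
t=vision.snapshot("top")[:,:,::-1]; s=vision.snapshot("scene")[:,:,::-1]
p=s0["position"].copy(); p[2]-=.081
a,b=[np.round(proj(n,p)).astype(int) for n in("top","scene")]
print(a,b,proj("top",p),proj("scene",p))
f=lambda im,c:cv2.resize(im[c[1]-40:c[1]+20,c[0]-30:c[0]+30],(400,400),interpolation=cv2.INTER_CUBIC)
cv2.imwrite("pics/tip2.png",np.hstack([f(t,a),f(s,b)]))
go((.525,.378,.215),13.8)
# cassette top face visible in top view
h=t[150:190,338:362].min(2); print(h[20]); print(h[:,8])
E
```

```text
[ 0.63698321 -0.01153125  0.2143721 ] [ 0.49661214  0.21078246 -0.66494998]
[279 159] [303 255] [278.67410952 159.46685854] [302.71274281 255.14438248]
shift mm [-101.8 -392.4   -0.4] turn [-0.     0.002 -0.215]
[175 145  96 105 107 108 101  81  91  97  76  99  74  96  72  83 111 123
 125 125 126 127 126 122]
[124 126 123 121 123 130 129 131 115 106  93  87  92  87  82  84  82  82
  82  88  91  88  85  81  82  84 101 109  88  68  74 113 125 126 124 124
 126 124 125 122]
```

View pics/tip2.png

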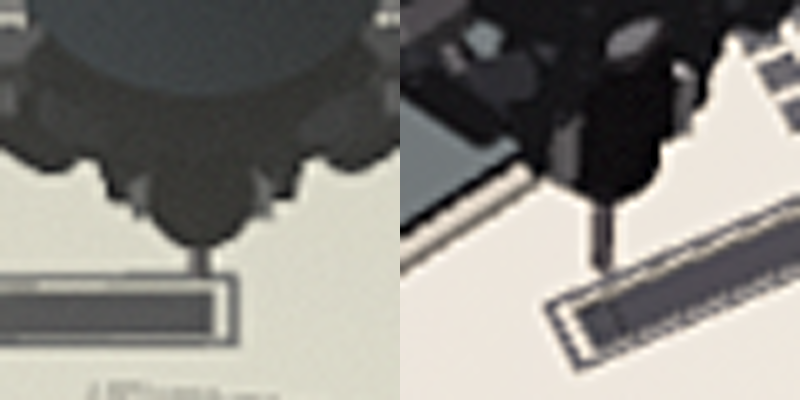

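The driver is still straight in the grip, with the tip within 1 px of the prediction in both views. Next I'll carry it back to the stand.

Request:
apply_moves(
  rows=[
    [[-5,-40,0],[0,0,0],0],
    [[-15,-90,0],[0,0,-0.05],0],
    [[-28,-140,0],[0,0,-0.1],0],
    [[-40,-190,0],[0,0,-0.15],0],
    [[-53,-240,0],[0,0,-0.2],0],
    [[-67,-290,0],[0,0,-0.215],0],
    [[-82,-340,0],[0,0,-0.215],0],
    [[-95,-375,0],[0,0,-0.215],0],
    [[-101.5,-391.5,0],[0,0,-0.215],0],
    [[-101.5,-391.5,0],[0,0,-0.215],0],
    [[-101.5,-391.5,0],[0,0,-0.215],0],
    [[-101.5,-391.5,0],[0,0,-0.215],0],
  ],
)

```text
time: 16.98
position: [0.5264, 0.376, 0.2156]
eef_rot: [180.0, -0.0, 13.7]
force: [0.1, 0.9, -1.4]
finger_gap: 0.304
finger_force: 59.5
```

```bash
python3 - <<'E'
from h import *
s0=arm.get_state(); print(s0["position"],s0["force"],s0["eef_rot"])
go((.525,.378,.106),13.8)
E
```

```text
[0.52635758 0.37604163 0.21564824] [ 0.11853609  0.85479986 -1.3731533 ] [ 1.79994535e+02 -1.06103786e-02  1.37352431e+01]
shift mm [ -0.9  -2.2 109.6] turn [ 0.    -0.    -0.001]
```

Request:
apply_moves(
  rows=[
    [[-1,-2,15],[0,0,0],0],
    [[-1,-2,30],[0,0,0],0],
    [[-1,-2,40],[0,0,0],0],
    [[-1,-2,48],[0,0,0],0],
    [[-1,-2,54],[0,0,0],0],
    [[-1,-2,60],[0,0,0],0],
    [[-1,-2,60],[0,0,0],0],
  ],
)

```text
time: 17.85
position: [0.5241, 0.3787, 0.155]
eef_rot: [180.0, 0.0, 13.8]
force: [-1.2, -0.9, -0.8]
finger_gap: 0.305
finger_force: 59.5
```

Request:
apply_moves(
  rows=[
    [[0,0,15],[0,0,0],0],
    [[0,0,30],[0,0,0],0],
    [[0,0,40],[0,0,0],0],
    [[0,0,45],[0,0,0],0],
    [[0,0,47.5],[0,0,0],0],
    [[0,0,49],[0,0,0],0],
    [[0,0,49],[0,0,0],0],
  ],
)

```text
time: 18.73
position: [0.5244, 0.3789, 0.1067]
eef_rot: [-180.0, -0.0, 13.8]
force: [-0.1, -0.6, -0.6]
finger_gap: 0.303
finger_force: 59.5
```

Request:
apply_moves(
  rows=[
    [[0,0,1],[0,0,0],0],
    [[0,0,1],[0,0,0],0.35],
    [[0,0,1],[0,0,0],0.5],
    [[0,0,1],[0,0,0],0.8],
    [[0,0,1],[0,0,0],0.9],
    [[0,0,1],[0,0,0],0.9],
    [[0,0,-20],[0,0,0],0.9],
    [[0,0,-50],[0,0,0],0.9],
    [[0,0,-90],[0,0,0],0.9],
    [[0,0,-120],[0,0,0],0.9],
    [[0,0,-120],[0,0,0],0.9],
  ],
)

```text
time: 20.1
position: [0.5254, 0.3796, 0.2298]
eef_rot: [-179.8, -0.3, 13.8]
force: [0.1, 0.6, 0.2]
finger_gap: 0.9
finger_force: 0.0
```

```bash
python3 - <<'E'
from h import *
s=vision.snapshot("scene")[:,:,::-1]; t=vision.snapshot("top")[:,:,::-1]
f=lambda im,x,y,w,h:cv2.resize(im[y:y+h,x:x+w],(400,400),interpolation=cv2.INTER_CUBIC)
cv2.imwrite("pics/back.png",np.hstack([f(s,370,90,100,100),f(t,50,180,100,100)]))
# cassette: top face z=.071, front end at col ~354.5; near/far edges rows
print("front",plane("top",(353.7,169),.071),"far edge",plane("top",(346,158.6),.071),"near edge top",plane("top",(346,177.6),.071))
print("front face of analyser at z .095",plane("top",(336.5,170),.095))
E
```

```text
front [ 0.63804963 -0.17692816  0.071     ] far edge [ 0.66148201 -0.16010307  0.071     ] near edge top [ 0.61813481 -0.15988988  0.071     ]
front face of analyser at z .095 [ 0.62811711 -0.13575267  0.095     ]
```

View pics/back.png

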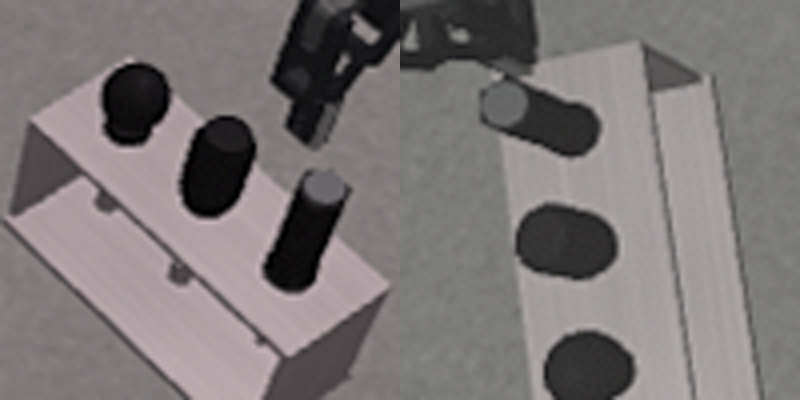

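The driver hangs upright again and the other tools are unmoved. Next I'll take the cassette from above, closing across its width.

```bash
python3 - <<'E'
from h import *
go((.640,-.157,.23),-88.5)
E
```

```text
shift mm [-15.4 548.1  -4. ] turn [0.000e+00 1.000e-03 1.786e+00]
```

Request:
apply_moves(
  rows=[
    [[-2,50,0],[0,0,0.16],1],
    [[-4,100,0],[0,0,0.32],1],
    [[-5,150,0],[0,0,0.48],1],
    [[-6,200,0],[0,0,0.64],1],
    [[-7,250,0],[0,0,0.8],1],
    [[-8,300,0],[0,0,0.96],1],
    [[-9,350,0],[0,0,1.12],1],
    [[-10,400,0],[0,0,1.28],1],
    [[-12,450,0],[0,0,1.44],1],
    [[-13,500,0],[0,0,1.6],1],
    [[-15,535,0],[0,0,1.75],1],
    [[-15.4,548,0],[0,0,1.786],1],
    [[-15.4,548,0],[0,0,1.786],1],
    [[-15.4,548,0],[0,0,1.786],1],
  ],
)

```text
time: 21.95
position: [0.6402, -0.1558, 0.2263]
eef_rot: [180.0, 0.0, -88.4]
force: [-0.6, -0.0, 0.1]
finger_gap: 0.997
finger_force: 0.0
```

```bash
python3 - <<'E'
from h import *
print(arm.get_state()["joint_positions"])
go((.640,-.157,.046),-88.5)
E
```

```text
[-1.35198565e-01  2.75048882e+01  2.44097056e+01 -1.97219190e-02
 -8.69284096e+01  1.76436611e+00]
shift mm [1.300e+00 1.000e-01 1.803e+02] turn [0.    0.    0.002]
```

Request:
apply_moves(
  rows=[
    [[1,0,50],[0,0,0],1],
    [[1,0,100],[0,0,0],1],
    [[1,0,130],[0,0,0],1],
    [[1,0,145],[0,0,0],1],
    [[1,0,155],[0,0,0],1],
    [[1,0,155],[0,0,0],1],
  ],
)

```text
time: 22.7
position: [0.6406, -0.1577, 0.0719]
eef_rot: [-180.0, -0.0, -88.5]
force: [0.4, 0.3, 0.1]
finger_gap: 0.999
finger_force: 0.0
```

Request:
apply_moves(
  rows=[
    [[0,0,10],[0,0,0],1],
    [[0,0,20],[0,0,0],1],
    [[0,0,25.5],[0,0,0],1],
    [[0,0,25.5],[0,0,0],1],
    [[0,0,25.5],[0,0,0],0.7],
    [[0,0,25.5],[0,0,0],0.6],
    [[0,0,25.5],[0,0,0],0.3],
    [[0,0,25.5],[0,0,0],0.3],
    [[0,0,25.5],[0,0,0],0],
    [[0,0,25.5],[0,0,0],0],
    [[0,0,25.5],[0,0,0],0],
  ],
)

```text
time: 24.08
position: [0.6407, -0.1581, 0.0467]
eef_rot: [-179.9, -0.0, -88.5]
force: [0.1, 0.1, 5.4]
finger_gap: 0.523
finger_force: 63.5
```

Request:
apply_moves(
  rows=[
    [[0,0,-1],[0,0,0],0],
    [[5,0,-1],[0,0,0],0],
    [[12,0,-1],[0,0,0],0],
    [[22,0,-1],[0,0,0],0],
    [[34,0,-1],[0,0,0],0],
    [[46,0,-1],[0,0,0],0],
    [[58,0,-1.5],[0,0,0],0],
    [[70,0,-2],[0,0,0],0],
    [[80,0,-3],[0,0,0],0],
    [[90,0,-10],[0,0,0],0],
    [[95,0,-25],[0,0,0],0],
    [[95,0,-45],[0,0,0],0],
    [[95,0,-60],[0,0,0],0],
    [[95,0,-60],[0,0,0],0],
    [[95,0,-60],[0,0,0],0],
  ],
)

```text
time: 25.95
position: [0.6424, -0.2526, 0.1053]
eef_rot: [179.9, 0.0, -88.5]
force: [-0.2, -0.4, -2.0]
finger_gap: 0.526
finger_force: 62.8
```

```bash
python3 - <<'E'
from h import *
s=vision.snapshot("scene")[:,:,::-1]; t=vision.snapshot("top")[:,:,::-1]
f=lambda im,x,y,w,h:cv2.resize(im[y:y+h,x:x+w],(400,400),interpolation=cv2.INTER_CUBIC)
cv2.imwrite("pics/held.png",np.hstack([f(s,130,180,160,160),f(t,320,110,160,160)]))
C=[np.array(p) for p in((.3341,-.2661),(.5664,-.304),(.547,-.4705),(.3168,-.4257))]
c=sum(C)/4; u=(C[1]-C[0]+C[2]-C[3]); u/=np.linalg.norm(u); print("tray",c,np.degrees(np.arctan2(u[1],u[0])),"empty",c-.057*u)
m=(t.max(2)<45).astype(np.uint8)
E
```

```text
tray [ 0.441075 -0.366575] -10.137962852562067 empty [ 0.38496495 -0.35654192]
```

View pics/held.png

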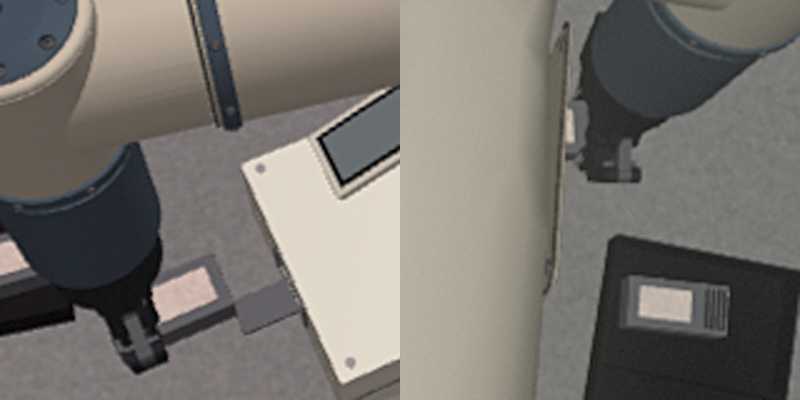

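The cassette is held level, clear of the mouth. Next I'll carry it over the empty compartment.

```bash
python3 - <<'E'
from h import *
go((.380,-.383,.105),-100.1)
E
```

```text
shift mm [123.5 265.5   0.3] turn [0.002 0.    0.202]
```

Request:
apply_moves(
  rows=[
    [[10,20,-10],[0,0,0.02],0],
    [[25,55,-15],[0,0,0.05],0],
    [[42,90,-15],[0,0,0.08],0],
    [[60,130,-15],[0,0,0.11],0],
    [[80,170,-15],[0,0,0.14],0],
    [[97,210,-15],[0,0,0.17],0],
    [[112,240,-10],[0,0,0.19],0],
    [[120,258,-5],[0,0,0.202],0],
    [[123.5,265.5,0],[0,0,0.202],0],
    [[123.5,265.5,0],[0,0,0.202],0],
    [[123.5,265.5,0],[0,0,0.202],0],
  ],
)

```text
time: 27.42
position: [0.3814, -0.3831, 0.106]
eef_rot: [-180.0, -0.0, -100.0]
force: [-0.1, 0.4, -1.9]
finger_gap: 0.524
finger_force: 62.7
```

```bash
python3 - <<'E'
from h import *
go((.380,-.383,.006),-100.1)
s=vision.snapshot("scene")[:,:,::-1]; cv2.imwrite("pics/tray.png",cv2.resize(s[170:350,30:200],None,fx=3,fy=3,interpolation=cv2.INTER_CUBIC))
print([proj("scene",p).round().tolist() for p in((.385,-.357,.1),)])
E
```

```text
shift mm [  0.1   1.5 100. ] turn [-0.    -0.     0.001]
[[99.0, 221.0]]
```

View pics/tray.png

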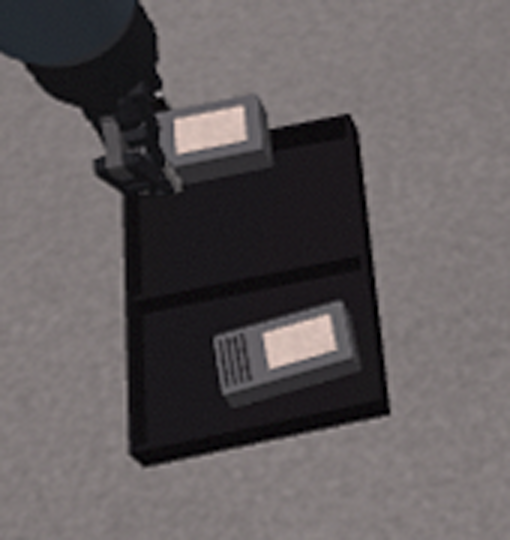

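The cassette hangs level over the tray's empty compartment, aligned with its walls. Next I'll lower it.

Request:
apply_moves(
  rows=[
    [[0,1.5,20],[0,0,0],0],
    [[0,1.5,45],[0,0,0],0],
    [[0,1.5,65],[0,0,0],0],
    [[0,1.5,80],[0,0,0],0],
    [[0,1.5,88],[0,0,0],0],
    [[0,1.5,93],[0,0,0],0],
    [[0,1.5,96],[0,0,0],0],
    [[0,1.5,97.5],[0,0,0],0],
    [[0,1.5,98.5],[0,0,0],0],
    [[0,1.5,98.5],[0,0,0],0],
  ],
)

```text
time: 28.72
position: [0.3792, -0.3831, 0.0076]
eef_rot: [-180.0, -0.0, -100.1]
force: [0.0, 0.5, -1.4]
finger_gap: 0.524
finger_force: 62.8
```

Request:
apply_moves(
  rows=[
    [[0,0,1],[0,0,0],0],
    [[0,0,2],[0,0,0],0],
    [[0,0,2.5],[0,0,0],0],
    [[0,0,2.5],[0,0,0],0],
  ],
)

```text
time: 29.22
position: [0.3791, -0.3831, 0.0056]
eef_rot: [-180.0, -0.0, -100.1]
force: [-2.4, 2.8, 5.3]
finger_gap: 0.525
finger_force: 63.6
```

Contact with the floor (5 N). I'll release and lift away.

Request:
apply_moves(
  rows=[
    [[0,0,0],[0,0,0],0.56],
    [[0,0,0],[0,0,0],0.62],
    [[0,0,0],[0,0,0],0.7],
    [[0,0,0],[0,0,0],0.72],
    [[0,0,0],[0,0,0],0.72],
    [[0,0,-10],[0,0,0],0.72],
    [[0,0,-30],[0,0,0],0.72],
    [[0,0,-70],[0,0,0],0.72],
    [[0,0,-120],[0,0,0],0.72],
    [[0,0,-170],[0,0,0],0.72],
    [[150,0,-200],[0,0,0],0.72],
    [[150,0,-200],[0,0,0],0.72],
    [[150,0,-200],[0,0,0],0.72],
    [[150,0,-200],[0,0,0],0.72],
  ],
)

```text
time: 30.98
position: [0.352, -0.5325, 0.2052]
eef_rot: [-180.0, -0.0, -100.2]
force: [0.3, -0.5, -0.2]
finger_gap: 0.719
finger_force: 0.0
```

```bash
python3 - <<'E'
from h import *
s=vision.snapshot("scene")[:,:,::-1]; cv2.imwrite("pics/end.png",s)
E
```

```text
(no output)
```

View pics/end.png

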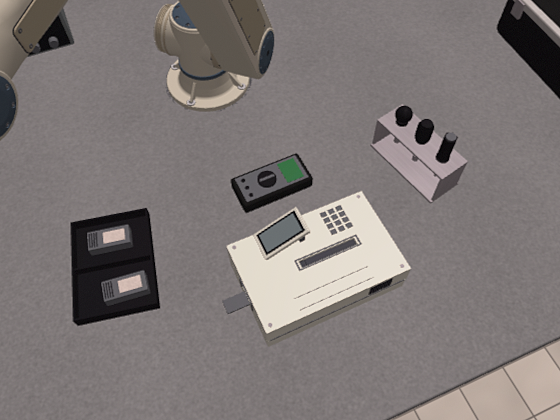

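The cassette lies flat in the empty compartment at about (109,238). The driver hangs in the stand at about (447,147), and nothing else has moved.

```bash
python3 -c "
from cell import arm
print(arm.job_done())"
```

```text
the job is handed in; nothing more can be done
None
```

The job is handed in at about 31 s of the 72 s allowed: the last picture shows the cassette flat in the tray's empty compartment, the driver back in its stand, and the other things where they were; the hand-in returned no verdict.

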